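# Put the orange driver away and clamp its case shut

## Task

Pull the orange driver out of its leaning stand and lay it flat in the long empty front compartment of the open case, setting it down rather than dropping it. Then shut the clear lid fully and after that swing the red hold-down arm all the way down over the lid. Leave the blue driver in the stand, and leave the circuit board, tape roll and flux bottle where they are.

Things in the scene. Friction and masses are not known exactly. Their poses are not given: they have to be found in the camera images.
- orange_driver: Driver with orange square handle 90 x 20 x 20 mm and round steel shank, 7 mm thick, 80 mm long; 0.08-0.15 kg. Origin: handle centre; +x runs from tip (x=-125 mm) to butt (x=+45); y, z square to the handle's sides. Starts in either socket, shank down, leaning 40 deg from vertical, y level, z obliquely up; draw it 80 mm out along its axis. Lying flat, its origin is 10 mm up.
- blue_driver: The same driver with a blue handle and the same axes, in the stand's other socket. Must stay there.
- stand: Fixed two-place driver stand: dark base plate 160 x 130 x 10 mm, two square aluminium tubes (24 mm outside, 62 mm long). Origin: underside, near the plate's middle. Tube mouths at (+45, -10, 75) and (-45, -10, 75) mm in its frame; both lean 40 deg from vertical, so the handles point up and to its -y.
- case: Fixed grey open case 150 (x) x 250 (y) x 50 (z) mm, walls and floor 6 mm. Origin: centre of underside. A divider 30 mm high at x = 24 to 28 mm splits it: the empty front compartment (x -69 to 24, y -119 to 119) takes the driver lying along y, either way round; the rear one holds a block of bits. Bracket of the red arm outside the +y end: x -45 to -15, y 125 to 161, 68 mm high.
- lid (a joint): Lid angle, rad: 0 = shut, 1.57 = upright; starts 1.45 to 1.8. Clear panel in an orange frame, 150 x 250 x 8 mm, hinged on the case's +x rim, swinging down towards the case's -x; shut, its top is at z = 58.5 mm of the case. Stiff hinge (0.2 N m): stays where left; push it all the way down (2 to 4 N near its free edge), e.g. with closed fingers on its outer face.
- lid_hinge (a point): Middle of the lid's hinge line, at (75, 0, 50.5) mm of the case, level with the lid's underside when shut; the line is parallel to the case's y.
- lid_edge (a point): Middle of the lid's free edge, on its outer (upper when shut) face, 150 mm from the hinge line.
- clamp (a joint): Angle of the red hold-down arm, rad: 0 = level over the lid, pointing to the case's -y; 1.57 = upright; starts 1.4 to 1.8 (beyond 1.57 it leans to the case's +y). Red bar 16 wide, 10 thick, 85 mm long from pivot to tip; a black foot below it meets the lid when down. Stiff pivot (0.08 N m): stays where left; can be pushed over and down with closed fingers.
- clamp_pivot (a point): Pivot of the red arm, on the bar's centre line, at (-30, 143, 75) mm of the case; its axis is parallel to the case's x.
- clamp_tip (a point): End of the red arm, on its centre line, 85 mm from the pivot.
- circuit_board: Loose green circuit board 100 x 75 mm, 15 mm high over its parts, lying on the bench. Origin: centre of its underside. Leave alone.
- tape_roll: Loose brown ring of tape, 84 mm across, 25 mm high. Origin: centre of its underside. Leave alone.
- flux_bottle: Loose white bottle with a red cap, 40 mm across, 100 mm high. Origin: centre of its underside. Leave alone.
There are look-alikes about, which are no part of the job. Of the things that look like the orange_driver, the smaller one is meant.

How it is judged:
By the outcome, as a careful person would: the job done as asked, in the order asked, and still so for the second after the job is handed in, with the robot touching nothing.
It also fails if it takes over 67 s, if anything falls off the work surface, if the arm or the gripper's body presses on something with over 40 N, if the wrist force passes 120 N, or if a joint passes its speed limit or range.

## Robot

A 6-joint arm with a two-finger parallel gripper is mounted at the origin on the work surface. World frame = base frame: x ahead of the robot, y to its left, z up, the work surface at z = 0. Lengths are in m, angles in rad, forces in N, time in s.
With the tool pointing down it reaches from about 0.325 to 0.875 m from the base axis. Payload 4.4 kg.
Tool frame: the origin (TCP) lies where the fingers leave the gripper's body, on its centre line; the fingertips stand 73 mm ahead of it and the grasp point (between the pads) lies 54 mm ahead of it; y points along the fingers, z is the direction in which the jaws open and shut, and the axes are right-handed (so a half turn about y gives the same grasp; the last joint's range is limited). The gripper opens to 85 mm and grips with 20 to 120 N. Pads are 22 mm wide; open, the fingers measure 114 mm over their backs; the gripper's body (76 mm by 85 mm) begins 54 mm behind the grasp point. The pads swing forward as they close: fully open they stand 13 mm farther back than shut.
Start: joints at [-1.256, 0.207, 1.542, -0, 1.393, -0.15], TCP at [0.258, -0.514, 0.304] pointing down, gripper open.
Joint ranges: [-2.73, 2.73], [-0.86, 2.22], [0.23, 2.46], [-1.11, 4.25], [0.08, 2.63], [-2.82, 2.82]. Speed limits (rad/s): [2.79, 2.79, 3.14, 3.14, 3.14, 3.14].

## Interface

Orientations are given as a unit quaternion [w, x, y, z].
In Python, from workcell import * gives the robot as it stands.
- The arm moves only by the tool arm_command, never from a script. Its argument "rows" is a list of rows, each an object with "angular": the turn, a rotation vector about the tool's x, y, z in rad, a list of three; "linear": the shift along the tool's x, y, z in cm, a list of three; "hand": the closure, from 0 (fully open) to 1 (shut). In form: [{"angular": [ax, ay, az], "linear": [tx, ty, tz], "hand": hand}, ...]. A call has 1 to 20 rows; each row shifts and turns the commanded pose from where the row before left it, along the tool's axes as they then stand; what a row does not reach is not made up. A row lasts 1/8 s, in which the tool goes at most 62.5 mm and 10.7 degrees, less where a joint would pass 70% of its speed; a pose out of reach is approached as far as the arm can. A call is refused whole if a number of a shift passes 6.25 or a number of a turn 0.188, either way. A call with a gripper value outside its range is refused whole. The fingers move at their own pace and stop on an object; "force" is the grip in N (left out, the last holds). Time passes only in rows, so rows that do not move let the fingers close. It gives the time, the measured TCP pose, the force and the opening at its end, in the units of the state.
- observe(): the state, without advancing time (a new reading comes with each control period).
- get_image(name): name is "scene" or "top" or "wrist"; returns a dict with "color" (420x560x3 uint8, blue, green, red), "depth" (420x560 float32, m along the optical axis (not along the pixel's ray), 0 where there is no reading), "fx", "fy", "cx", "cy" (pixels), "position" and "rotation" of the camera in the world. Camera axes: x right, y up, looking along -z (the intrinsics and any distortion apply to the point x, -y, -z); pixel columns grow to the right and rows downward; lengths in m; the calibration is good to about 2 mm. A picture is of the moment at which its call begins.
- job_done(): hands the job in, once; it reports no verdict.
The state is a dict: "clock": time; "q": joint angles; "qd": joint speeds; "effort": joint torques, N m; "eef_pos": TCP position; "tcp_rot": TCP orientation; "wrist_force": force on the tool from outside, world axes, zero at the start; "wrist_torque": the same for the moment, N m; "finger_gap": finger opening in m.
Only numpy, scipy, OpenCV 4.12 (cv2) and the standard library are available. Lean on these libraries where they do the work, as an engineer would, in place of code of your own. Each camera call takes 0.05 s, during which the arm holds its last target. There are 200 camera calls.

## Working session

There is one attempt and no reset: what is moved stays moved. The work goes in short steps, Python scripts to look and compute and a tool call to move; the robot and the scene stay as the last step left them, time stands still between calls to the robot, and variables do not carry over. Pictures are saved under pics/ and viewed, about 8 in all and at most 12, crops included, and the job is handed in when it is done.

Besides the shell and the picture viewer there is one more tool, called as name(argument=value, ...), one argument or row to a line, values as JSON. arm_command: Moves the arm, as the interface text tells. Its arguments: {"type":"object","properties":{"rows":{"type":"array"},"force":{"type":"number"}},"required":["rows"]}

```bash
ls; mkdir -p pics; cat > h.py <<'E'
from workcell import *
import numpy as np, cv2
from scipy.spatial.transform import Rotation as R
def rot(q): return R.from_quat([q[1],q[2],q[3],q[0]])
def cam(im):
    r=np.array(im["rotation"]); 
    return (rot(r).as_matrix() if r.size==4 else r.reshape(3,3)), np.array(im["position"])
def pts(im,uv,d=None):
    uv=np.atleast_2d(uv); M,p=cam(im)
    if d is None: d=im["depth"][uv[:,1].astype(int),uv[:,0].astype(int)]
    c=np.c_[(uv[:,0]-im["cx"])/im["fx"]*d,-(uv[:,1]-im["cy"])/im["fy"]*d,-d]
    return c@M.T+p
def plane(im,uv,z):
    uv=np.atleast_2d(uv); _,p=cam(im); a=pts(im,uv,np.ones(len(uv)))-p
    return p+a*((z-p[2])/a[:,2])[:,None]
E
python3 - <<'E'
from h import *
import pickle
o=observe(); print(o)
for n in ["scene","top"]:
    im=get_image(n); pickle.dump(im,open(f"{n}0.pkl","wb")); cv2.imwrite(f"pics/{n}0.png",im["color"])
    print(n,{k:im[k] for k in im if k not in("color","depth")}, (im["depth"]>0).mean())
E
```

```text
pics
{'clock': 0.0, 'q': array([-1.25547611e+00,  2.07462966e-01,  1.54295745e+00, -9.26153481e-06,
        1.39348135e+00, -1.50462899e-01]), 'qd': array([ 2.39278007e-04, -1.45903204e-03, -3.69639742e-04, -5.73544038e-04,
       -1.49100240e-03, -6.86855426e-05]), 'effort': array([-2.05093384e-03, -3.83039117e+01, -2.91595852e+01, -4.81405987e-04,
        1.04761103e-02,  1.43755216e-05]), 'eef_pos': array([ 0.25806811, -0.51317671,  0.3026995 ]), 'tcp_rot': array([ 0.1631246 , -0.16326546,  0.68882987, -0.68720315]), 'wrist_force': array([-0.29516573,  0.29803338, -0.62069898]), 'wrist_torque': array([-0.06520401,  0.03440515, -0.0010248 ]), 'finger_gap': 0.0851144723461599}
scene {'fx': 519.1246796320526, 'fy': 519.1246796320526, 'cx': 277.5639379783237, 'cy': 213.45941216108278, 'position': array([ 1.13783888, -0.55515317,  1.00870802]), 'rotation': array([0.84674416, 0.30971754, 0.15326049, 0.40448806])} 0.9962287414965987
top {'fx': 466.4161501553794, 'fy': 466.4161501553794, 'cx': 280.928343503733, 'cy': 219.04225553169658, 'position': array([ 0.4255725 , -0.0759816 ,  1.36768016]), 'rotation': array([-0.70602675, -0.03056043,  0.01716116,  0.70731732])} 0.9960459183673469
```

View pics/scene0.png

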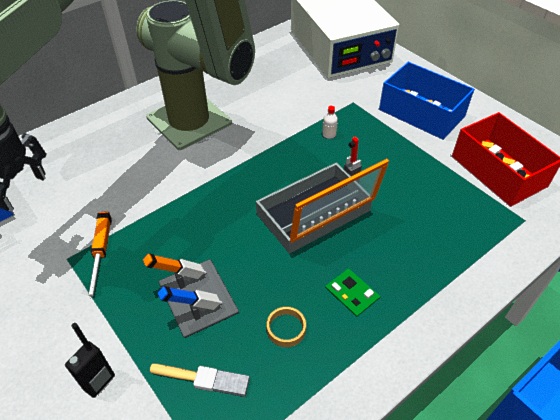

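View pics/top0.png

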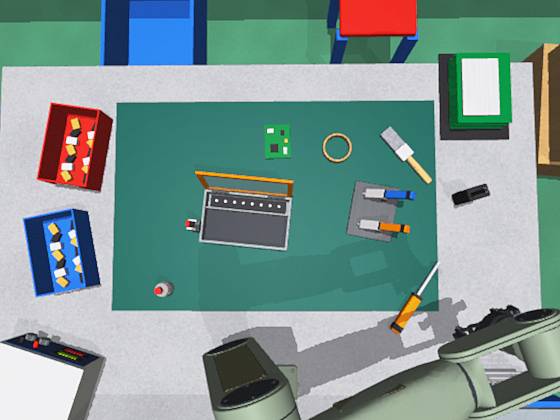

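The scene view shows the stand with the orange driver (150,262) nearer the robot and the blue one at (175,295). The case is at (315,210) with the lid up, the red arm is upright at (355,150), and a larger look-alike driver lies at (100,240). In the top view the orange handle is at (395,228), the case at (247,222) and the clamp at (192,225).

```bash
cat > m.py <<'E'
from h import *
import pickle
T=pickle.load(open("top0.pkl","rb"));S=pickle.load(open("scene0.pkl","rb"))
def sel(im,box,hs):
    hsv=cv2.cvtColor(im["color"],cv2.COLOR_BGR2HSV); m=np.zeros(hsv.shape[:2],np.uint8)
    u0,v0,u1,v1=box; m[v0:v1,u0:u1]=cv2.inRange(hsv,*hs)[v0:v1,u0:u1]
    v,u=np.nonzero(m); uv=np.c_[u,v]; return uv,pts(im,uv)
OR=((8,150,60),(20,255,255)); BL=((105,150,50),(128,255,255)); RED=((0,170,80),(6,255,255)); ALL=((0,0,0),(180,255,255))
GR=((0,0,60),(180,60,255))
f=lambda P:(len(P),P.min(0).round(3),P.max(0).round(3),np.median(P,0).round(3))
np.set_printoptions(suppress=True)
for im,n,bo,bb,bl,bc in ((T,"top",(370,215,425,240),(370,180,425,205),(190,165,300,200),(180,215,202,235)),(S,"scene",(135,245,190,285),(150,280,200,310),(285,155,395,245),(345,130,365,165))):
    for k,b,c in(("orange",bo,OR),("blue",bb,BL),("lid",bl,OR),("clampred",bc,RED)):
        uv,P=sel(im,b,c); print(n,k,*f(P))
        if k in("orange","blue"):
            c0=P.mean(0);w=np.linalg.svd(P-c0)[2][0];print("  axis",w.round(3),"uvbox",uv.min(0),uv.max(0))
        if k=="lid":
            h=np.linalg.svd(P-np.median(P,0),full_matrices=False);print("  normal",h[2][2].round(3),"long",h[2][0].round(3))
uv,P=sel(T,(195,180,300,255),ALL); k=(P[:,2]>.043)&(P[:,2]<.056); Q=P[k]
r=cv2.minAreaRect((Q[:,:2]*1000).astype(np.float32)); print("rim",r,np.median(Q[:,2]),cv2.boxPoints(r).round(0).tolist())
for z in (0.0,):
    uv,P=sel(T,(340,175,420,245),((0,0,0),(180,90,140))); k=(P[:,2]>.004)&(P[:,2]<.016); r=cv2.minAreaRect((P[k,:2]*1000).astype(np.float32)); print("plate",r,k.sum(),np.median(P[k,2]))
uv,P=sel(T,(355,180,420,245),GR);k=P[:,2]>.04;P=P[k];print("tubes",*f(P))
for lo,hi in((.4,.44),(.3,.4)):
    pass
E
python3 m.py
```

```text
top orange 199 [ 0.426 -0.424 -0.   ] [ 0.505 -0.076  1.368] [ 0.487 -0.352  0.118]
  axis [-0.057  0.192  0.98 ] uvbox [379 223] [409 232]
top blue 204 [ 0.426 -0.444 -0.008] [ 0.601 -0.076  1.368] [ 0.576 -0.369  0.119]
  axis [-0.123  0.218  0.968] uvbox [385 191] [415 199]
top lid 536 [ 0.426 -0.082 -0.008] [0.663 0.203 1.368] [0.604 0.046 0.142]
  normal [-0.99   0.119 -0.078] long [-0.103 -0.221  0.97 ]
top clampred 20 [0.492 0.187 0.149] [0.503 0.196 0.164] [0.498 0.19  0.158]
scene orange 381 [ 0.362 -0.392 -0.002] [ 0.504 -0.308  0.148] [ 0.495 -0.355  0.113]
  axis [ 0.075 -0.59   0.804] uvbox [143 254] [180 271]
scene blue 417 [ 0.469 -0.555 -0.003] [ 1.138 -0.338  1.009] [ 0.583 -0.373  0.115]
  axis [ 0.506 -0.188  0.842] uvbox [157 287] [196 304]
scene lid 1167 [ 0.469 -0.555 -0.005] [1.138 0.334 1.009] [0.602 0.022 0.112]
  normal [ 0.918 -0.01  -0.396] long [ 0.231 -0.798  0.556]
scene clampred 121 [0.491 0.185 0.077] [0.508 0.197 0.163] [0.504 0.19  0.122]
rim ((513.9168701171875, 53.72142028808594), (253.85707092285156, 151.35629272460938), 84.11894989013672) 0.049987443361312556 [[426.0, -65.0], [576.0, -80.0], [602.0, 172.0], [452.0, 188.0]]
plate ((540.8369140625, -316.29534912109375), (129.6254119873047, 160.921875), 79.19638061523438) 1533 0.009498863522829915
tubes 358 [ 0.426 -0.384  0.04 ] [ 0.6   -0.076  1.368] [ 0.509 -0.308  0.065]
```

```bash
python3 - <<'E'
import cv2
t=cv2.imread("pics/top0.png")[160:260,170:430];s=cv2.imread("pics/scene0.png")[125:345,130:400]
a=cv2.resize(t,(790,304));b=cv2.resize(s,(354,290))
c=cv2.resize(cv2.imread("pics/scene0.png")[240:340,130:250],(430,290))
import numpy as np
bot=np.hstack([b,c])
bot=cv2.copyMakeBorder(bot,0,0,0,790-bot.shape[1],cv2.BORDER_CONSTANT)
cv2.imwrite("pics/crop0.png",np.vstack([a,bot]))
E
```

```text
(no output)
```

View pics/crop0.png

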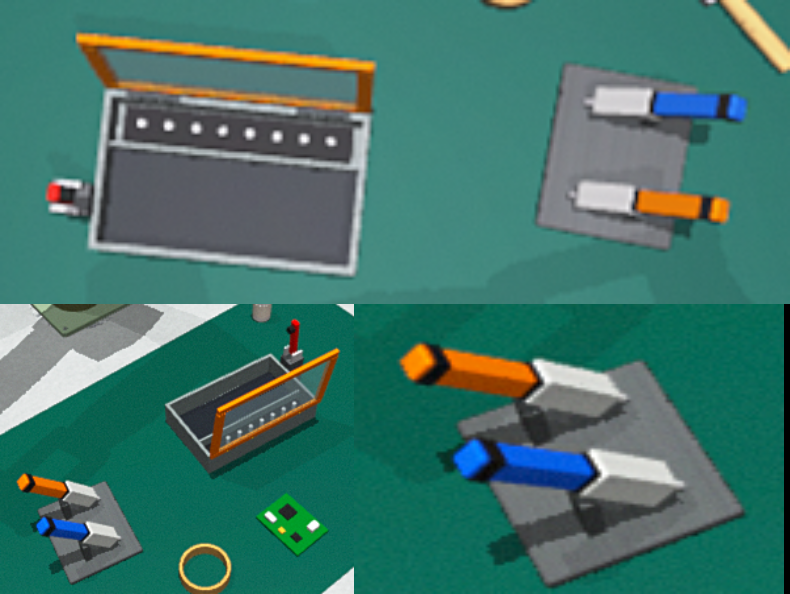

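The crop confirms that orange is in the near socket with a clear gap around it. The lid stands slightly past upright and the clamp is about upright. Next I refine the handle axis and lid angle and plan the first move.

```bash
cat >> h.py <<'E'
np.set_printoptions(suppress=True,precision=4)
def ax(y,z):
    "tool rotation from finger direction y and jaw direction z (half turn free)"
    y=np.array(y,float);y/=np.linalg.norm(y);z=np.array(z,float);z-=y*(y@z);z/=np.linalg.norm(z)
    return R.from_matrix(np.c_[np.cross(y,z),y,z])
def near(Rt,R0):
    R2=Rt*R.from_rotvec([0,np.pi,0]); return min((Rt,R2),key=lambda r:(R0.inv()*r).magnitude())
def rows(p0,R0,p1,R1,n,nd=2):
    "n tool-frame rows from pose 0 to pose 1"
    p=np.array(p0,float);Rc=R0;out=[]
    for i in range(n):
        k=n-i; w=(Rc.inv()*R1).as_rotvec()/k; w=np.round(w,3)
        l=np.round(Rc.inv().apply(np.array(p1)-p)/k*100,nd)
        out.append((w.tolist(),l.tolist())); p=p+Rc.apply(l/100); Rc=Rc*R.from_rotvec(w)
    for a,l in out: print(" ang",a,"lin",l)
    print(" end",p.round(4))
    return p,Rc
# scene geometry
cy=np.array([.103,.995,0]);cx=np.array([.995,-.103,0]);cc=np.array([.514,.0537,0])
C=lambda x,y,z:cc+(cx*x+cy*y)/1000*np.array([1,1,1])+np.array([0,0,z/1000])
E
cat > m2.py <<'E'
from m import *
sy=np.array([.187,.982,0]);sx=np.array([.982,-.187,0]);a=-sy*.643+np.array([0,0,.766]);n=sy*.766+np.array([0,0,.643])
m0=np.array([.541,-.316,0])+np.array([0,0,.075])-.045*sx-.01*sy
P=np.vstack([sel(T,(370,215,425,240),OR)[1]]);Q=sel(S,(135,245,190,285),OR)[1]
for X in(P,Q):
    d=X-m0; L=np.c_[d@sx,d@n,d@a]*1000; k=(abs(L[:,0])<25)&(abs(L[:,1])<25)&(L[:,2]>-10)&(L[:,2]<110);L=L[k]
    print(len(L),"p2/50/98 sx,n,a",np.percentile(L,[2,50,98],axis=0).round(1).tolist())
    c=X[k]; t=L[:,1]>5; l=np.linalg.svd(c[t]-c[t].mean(0))[2]; print(" topface axis",l[0]," normal",l[2])
print("m0",m0,"a",a,"handle centre",m0+.045*a)
for im,b in((T,(190,165,300,200)),(S,(285,155,395,245))):
    X=sel(im,b,OR)[1]; d=X-C(75,0,50.5); L=np.c_[d@cx,d@cy,d[:,2]]*1000; k=(abs(L[:,0])<60)&(L[:,2]>100)&(L[:,2]<170)&(abs(L[:,1])<135)
    L=L[k];print("lid",len(L),np.percentile(L,[5,50,95],axis=0).round(0).tolist(),"top",L[L[:,2]>138].mean(0))
o=observe();R0=rot(o["tcp_rot"]);print(R0.as_matrix())
Rg=near(ax(-n,sx),R0);print("Rg",Rg.as_matrix(),(R0.inv()*Rg).as_rotvec())
E
python3 m2.py | sed -n '/p2/,$p'
```

```text
190 p2/50/98 sx,n,a [[-10.3, -13.5, 13.1], [-1.3, 2.3, 56.1], [7.8, 6.5, 94.8]]
 topface axis [-0.2417 -0.6068  0.7573]  normal [-0.181  -0.7385 -0.6495]
376 p2/50/98 sx,n,a [[-8.0, -17.3, 12.0], [7.7, -2.5, 53.1], [12.0, 3.0, 95.0]]
 topface axis [1. 0. 0.]  normal [0. 0. 1.]
m0 [ 0.4949 -0.3174  0.075 ] a [-0.1202 -0.6314  0.766 ] handle centre [ 0.4895 -0.3458  0.1095]
lid 259 [[15.0, -122.0, 113.0], [21.0, 3.0, 147.0], [26.0, 115.0, 151.0]] top [ 22.0561  -0.529  147.573 ]
lid 465 [[21.0, -128.0, 107.0], [27.0, -28.0, 141.0], [29.0, 115.0, 148.0]] top [ 26.6797 -13.2833 143.8451]
[[-0.8934 -0.0007  0.4492]
 [-0.4492  0.002  -0.8934]
 [-0.0003 -1.     -0.0021]]
Rg [[-0.1203 -0.1433  0.9823]
 [-0.6317 -0.7523 -0.1871]
 [ 0.7658 -0.6431  0.    ]] [ 0.4009 -0.8556 -0.81  ]m2.py:8: RuntimeWarning: Mean of empty slice.
  c=X[k]; t=L[:,1]>5; l=np.linalg.svd(c[t]-c[t].mean(0))[2]; print(" topface axis",l[0]," normal",l[2])
  ret = um.true_divide(
```

```bash
cat >> h.py <<'E'
sy=np.array([.187,.982,0]);sx=np.array([.982,-.187,0]);a=-sy*.643+np.array([0,0,.766]);n=sy*.766+np.array([0,0,.643])
hc=np.array([.4883,-.3521,.1095])
E
python3 - <<'E'
from h import *
o=observe();R0=rot(o["tcp_rot"]);Rg=near(ax(-n,sx),R0)
p,Rc=rows(o["eef_pos"],R0,hc+.136*n+[0,0,.08],Rg,9)
E
```

```text
ang [0.045, -0.095, -0.09] lin [-3.79, 0.29, -1.37]
 ang [0.044, -0.095, -0.09] lin [-3.92, -0.11, -1.01]
 ang [0.045, -0.095, -0.09] lin [-3.96, -0.5, -0.62]
 ang [0.045, -0.095, -0.09] lin [-3.94, -0.88, -0.21]
 ang [0.044, -0.095, -0.09] lin [-3.85, -1.23, 0.21]
 ang [0.045, -0.095, -0.09] lin [-3.68, -1.55, 0.63]
 ang [0.044, -0.095, -0.09] lin [-3.45, -1.83, 1.04]
 ang [0.045, -0.095, -0.09] lin [-3.16, -2.07, 1.45]
 ang [0.044, -0.096, -0.09] lin [-2.81, -2.26, 1.82]
 end [ 0.5078 -0.2498  0.2769]
```

arm_command(
  rows=[
    {"angular":[0.045,-0.095,-0.09],"linear":[-3.79,0.29,-1.37],"hand":0.3},
    {"angular":[0.044,-0.095,-0.09],"linear":[-3.92,-0.11,-1.01],"hand":0.3},
    {"angular":[0.045,-0.095,-0.09],"linear":[-3.96,-0.5,-0.62],"hand":0.3},
    {"angular":[0.045,-0.095,-0.09],"linear":[-3.94,-0.88,-0.21],"hand":0.3},
    {"angular":[0.044,-0.095,-0.09],"linear":[-3.85,-1.23,0.21],"hand":0.3},
    {"angular":[0.045,-0.095,-0.09],"linear":[-3.68,-1.55,0.63],"hand":0.3},
    {"angular":[0.044,-0.095,-0.09],"linear":[-3.45,-1.83,1.04],"hand":0.3},
    {"angular":[0.045,-0.095,-0.09],"linear":[-3.16,-2.07,1.45],"hand":0.3},
    {"angular":[0.044,-0.096,-0.09],"linear":[-2.81,-2.26,1.82],"hand":0.3},
    {"angular":[0,0,0],"linear":[0,0,0],"hand":0.3},
  ],
  force=40,
)

```text
clock: 1.35
eef_pos: [0.5089, -0.2474, 0.2753]
tcp_rot: [-0.18, 0.641, -0.302, 0.683]
wrist_force: [-0.3, 0.3, 0.2]
finger_gap: 0.0599
```

```bash
python3 - <<'E'
from h import *
o=observe();R0=rot(o["tcp_rot"]);print(o["q"],o["eef_pos"],R0.as_matrix(),o["finger_gap"])
Rg=near(ax(-n,sx),R0); print((R0.inv()*Rg).as_rotvec())
im=get_image("wrist");cv2.imwrite("pics/w1.png",im["color"])
# where should the handle axis appear: project
M,pp=cam(im)
def proj(P):
    c=M.T@(P-pp);return [round(im["cx"]+im["fx"]*c[0]/-c[2],1),round(im["cy"]+im["fy"]*c[1]/c[2],1),round(-c[2],3)]
for s in(-45,0,45): print(s,proj(hc+a*s/1000+.01*n))
hsv=cv2.cvtColor(im["color"],cv2.COLOR_BGR2HSV);m=cv2.inRange(hsv,(8,150,60),(20,255,255))
nn,l,st,ce=cv2.connectedComponentsWithStats(m)
for i in range(1,nn):
    if st[i,4]>150: print(st[i],ce[i].round(1))
E
```

```text
[-0.2755  0.2719  1.7181 -0.9391  1.2404  0.2736] [ 0.5089 -0.2474  0.2753] [[-0.1144 -0.1413  0.9833]
 [-0.632  -0.7534 -0.1818]
 [ 0.7665 -0.6422 -0.0031]] 0.05986571905376227
[-0.0021  0.0058  0.0011]
-45 [np.float64(281.9), np.float64(44.3), np.float64(0.228)]
0 [np.float64(281.5), np.float64(119.8), np.float64(0.24)]
45 [np.float64(281.2), np.float64(188.0), np.float64(0.253)]
[ 265   62   30  104 3028] [279.4 112.5]
[   6   76  112   58 3640] [ 60.5 104.1]
```

View pics/w1.png

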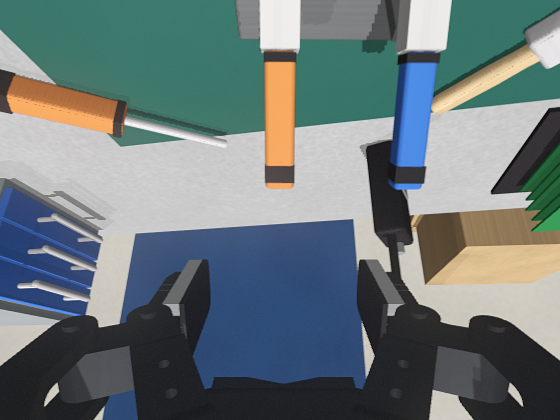

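The wrist view shows the orange handle at column 280, rows 50–188, within about 2 px of the prediction. Moving in.

```bash
python3 - <<'E'
from h import *
o=observe();R0=rot(o["tcp_rot"]);Rg=near(ax(-n,sx),R0)
p,Rc=rows(o["eef_pos"],R0,hc+.136*n,Rg,3)
p,Rc=rows(p,Rc,hc+.066*n-.0005*sx,Rg,4)
E
```

```text
ang [-0.0, 0.001, 0.0] lin [-2.0, 1.72, -0.0]
 ang [-0.0, 0.001, 0.001] lin [-2.0, 1.73, -0.01]
 ang [-0.001, 0.001, 0.0] lin [-2.0, 1.72, -0.01]
 end [ 0.5078 -0.2498  0.197 ]
 ang [0.0, 0.0, 0.0] lin [-0.0, 1.75, -0.01]
 ang [0.0, 0.0, 0.0] lin [-0.0, 1.75, -0.01]
 ang [0.0, 0.0, 0.0] lin [-0.0, 1.75, -0.01]
 ang [0.0, 0.0, 0.0] lin [-0.0, 1.75, -0.02]
 end [ 0.4972 -0.3024  0.152 ]
```

arm_command(
  rows=[
    {"angular":[0,0,0],"linear":[-2,1.72,0],"hand":0.3},
    {"angular":[0,0.002,0],"linear":[-2,1.73,0],"hand":0.3},
    {"angular":[0,0.002,0],"linear":[-2,1.72,0],"hand":0.3},
    {"angular":[0,0,0],"linear":[0,1.75,0],"hand":0.3},
    {"angular":[0,0,0],"linear":[0,1.75,0],"hand":0.3},
    {"angular":[0,0,0],"linear":[0,1.75,0],"hand":0.3},
    {"angular":[0,0,0],"linear":[0,1.75,0],"hand":0.3},
    {"angular":[0,0,0],"linear":[0,0,0],"hand":0.3},
    {"angular":[0,0,0],"linear":[0,0,0],"hand":0.3},
  ],
)

```text
clock: 2.52
eef_pos: [0.4979, -0.3044, 0.1537]
tcp_rot: [-0.177, 0.637, -0.303, 0.686]
wrist_force: [-0.6, 0.2, -0.3]
finger_gap: 0.0599
```

```bash
python3 - <<'E'
from h import *
o=observe();R0=rot(o["tcp_rot"]);Rg=near(ax(-n,sx),R0)
print(o["q"],o["finger_gap"],o["wrist_force"]);d=o["eef_pos"]-(hc+.066*n);print(o["eef_pos"],"err sx,n,a",d@sx,d@n,d@a,(R0.inv()*Rg).as_rotvec())
E
```

```text
[-0.3817  0.4606  1.7696 -1.0659  1.0357  0.4529] 0.05988118000967943 [-0.5608  0.1874 -0.2582]
[ 0.4979 -0.3044  0.1537] err sx,n,a 0.0005556463317301845 -0.00031499498365456695 0.002599902904556735 [-0.0005 -0.0048  0.0023]
```

arm_command(
  rows=[
    {"angular":[0,0,0],"linear":[0,0,0],"hand":1},
    {"angular":[0,0,0],"linear":[0,0,0],"hand":1},
    {"angular":[0,0,0],"linear":[0,0,0],"hand":1},
    {"angular":[0,0,0],"linear":[0,0,0],"hand":1},
    {"angular":[0,0,0],"linear":[0,0,0],"hand":1},
    {"angular":[0,0,0],"linear":[0,0,0],"hand":1},
  ],
  force=60,
)

```text
clock: 3.28
eef_pos: [0.4977, -0.3042, 0.1538]
tcp_rot: [-0.177, 0.638, -0.303, 0.686]
wrist_force: [-2.4, 4.2, 4.6]
finger_gap: 0.0186
```

arm_command(
  rows=[
    {"angular":[0,0,0],"linear":[1,0,0],"hand":1},
    {"angular":[0,0,0],"linear":[1.5,0,0],"hand":1},
    {"angular":[0,0,0],"linear":[2,0,0],"hand":1},
    {"angular":[0,0,0],"linear":[2,0,0],"hand":1},
    {"angular":[0,0,0],"linear":[2,0,0],"hand":1},
    {"angular":[0,0,0],"linear":[2,0,0],"hand":1},
    {"angular":[0,0,0],"linear":[0,0,0],"hand":1},
  ],
)

```text
clock: 4.15
eef_pos: [0.4853, -0.3715, 0.2351]
tcp_rot: [-0.177, 0.636, -0.302, 0.687]
wrist_force: [0.3, -0.3, -1.2]
finger_gap: 0.0183
```

```bash
python3 - <<'E'
from h import *
o=observe();R0=rot(o["tcp_rot"]);print(o["q"],o["finger_gap"],o["wrist_force"],o["eef_pos"],R0.as_matrix())
im=get_image("wrist");im2=get_image("scene");cv2.imwrite("pics/w2.png",np.hstack([cv2.resize(im["color"],(400,300)),cv2.resize(im2["color"][140:350,80:360],(400,300))]))
E
```

```text
[-0.5035  0.3391  1.7281 -1.0182  1.0281  0.2321] 0.018299109071964345 [ 0.3013 -0.2673 -1.2059] [ 0.4853 -0.3715  0.2351] [[-0.1275 -0.1414  0.9817]
 [-0.6284 -0.7543 -0.1902]
 [ 0.7674 -0.6412  0.0073]]
```

View pics/w2.png

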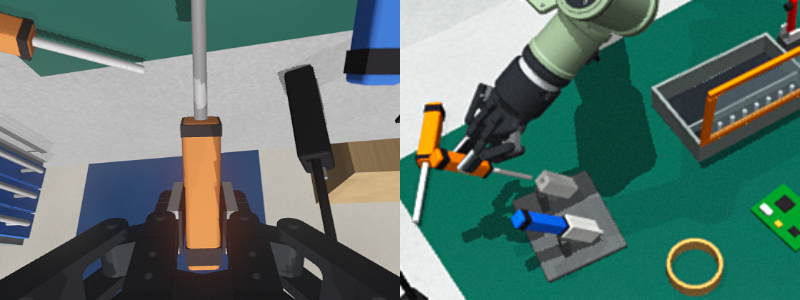

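The driver is held, with the shank free of the tube and the blue driver still in place. Carrying it over the case.

```bash
python3 - <<'E'
from h import *
o=observe();R0=rot(o["tcp_rot"])
Rl=near(ax([0,0,-1],cx),R0)
p,Rc=rows(o["eef_pos"],R0,o["eef_pos"]+[0,.01,.07],R0,2)
p,Rc=rows(p,Rc,C(-22,-42,200),Rl,9)
E
```

```text
ang [0.0, 0.0, 0.0] lin [2.37, -2.62, -0.08]
 ang [0.0, 0.0, 0.0] lin [2.36, -2.63, -0.09]
 end [ 0.4845 -0.3601  0.303 ]
 ang [0.004, -0.009, 0.097] lin [-3.5, -2.4, -0.76]
 ang [0.004, -0.009, 0.097] lin [-3.73, -2.05, -0.72]
 ang [0.004, -0.009, 0.097] lin [-3.91, -1.69, -0.67]
 ang [0.004, -0.009, 0.097] lin [-4.06, -1.3, -0.63]
 ang [0.004, -0.009, 0.097] lin [-4.18, -0.9, -0.59]
 ang [0.004, -0.01, 0.097] lin [-4.25, -0.5, -0.55]
 ang [0.004, -0.009, 0.097] lin [-4.28, -0.08, -0.51]
 ang [0.003, -0.01, 0.097] lin [-4.27, 0.33, -0.47]
 ang [0.004, -0.009, 0.097] lin [-4.23, 0.74, -0.42]
 end [0.4878 0.0141 0.2   ]
```

arm_command(
  rows=[
    {"angular":[0,0,0],"linear":[2.37,-2.62,-0.08],"hand":1},
    {"angular":[0,0,0],"linear":[2.37,-2.62,-0.08],"hand":1},
    {"angular":[0.004,-0.009,0.097],"linear":[-3.5,-2.4,-0.76],"hand":1},
    {"angular":[0.004,-0.009,0.097],"linear":[-3.73,-2.05,-0.72],"hand":1},
    {"angular":[0.004,-0.009,0.097],"linear":[-3.91,-1.69,-0.67],"hand":1},
    {"angular":[0.004,-0.009,0.097],"linear":[-4.06,-1.3,-0.63],"hand":1},
    {"angular":[0.004,-0.009,0.097],"linear":[-4.18,-0.9,-0.59],"hand":1},
    {"angular":[0.004,-0.01,0.097],"linear":[-4.25,-0.5,-0.55],"hand":1},
    {"angular":[0.004,-0.009,0.097],"linear":[-4.28,-0.08,-0.51],"hand":1},
    {"angular":[0.003,-0.01,0.097],"linear":[-4.27,0.33,-0.47],"hand":1},
    {"angular":[0.004,-0.009,0.097],"linear":[-4.23,0.74,-0.42],"hand":1},
    {"angular":[0,0,0],"linear":[0,0,0],"hand":1},
  ],
)

```text
clock: 5.75
eef_pos: [0.486, 0.0155, 0.1982]
tcp_rot: [0.473, -0.476, 0.526, -0.523]
wrist_force: [-0.6, -0.4, -1.7]
finger_gap: 0.0185
```

```bash
python3 - <<'E'
from h import *
o=observe();R0=rot(o["tcp_rot"]);Rl=near(ax([0,0,-1],cx),R0);print(o["q"],o["finger_gap"],o["wrist_force"],o["eef_pos"],(R0.inv()*Rl).as_rotvec())
im=get_image("wrist");im2=get_image("scene");cv2.imwrite("pics/w3.png",np.hstack([cv2.resize(im["color"],(400,300)),cv2.resize(im2["color"][100:310,200:480],(400,300))]))
p,Rc=rows(o["eef_pos"],R0,C(-22,-42,100),Rl,5)
E
```

```text
[-0.1458  0.1396  1.856  -0.0011  1.1505 -0.0447] 0.018489094104460146 [-0.6083 -0.4039 -1.703 ] [0.486  0.0155 0.1982] [0.0046 0.0026 0.0008]
 ang [0.001, 0.001, 0.0] lin [0.02, 1.96, 0.05]
 ang [0.001, 0.0, 0.0] lin [0.02, 1.97, 0.04]
 ang [0.001, 0.001, 0.0] lin [0.02, 1.96, 0.04]
 ang [0.001, 0.0, 0.0] lin [0.02, 1.97, 0.04]
 ang [0.001, 0.001, 0.001] lin [0.03, 1.96, 0.04]
 end [0.4877 0.0142 0.1   ]
```

View pics/w3.png

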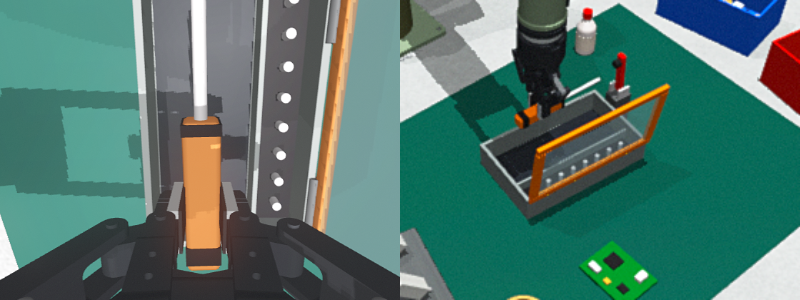

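The wrist view shows the driver centred over the empty front compartment and parallel to its walls. Lowering.

arm_command(
  rows=[
    {"angular":[0.001,0,0],"linear":[0.02,1.96,0.04],"hand":1},
    {"angular":[0.001,0,0],"linear":[0.02,1.96,0.04],"hand":1},
    {"angular":[0.001,0,0],"linear":[0.02,1.96,0.04],"hand":1},
    {"angular":[0.001,0,0],"linear":[0.02,1.96,0.04],"hand":1},
    {"angular":[0.001,0,0],"linear":[0.02,1.7,0.04],"hand":1},
    {"angular":[0,0,0],"linear":[0,0.5,0],"hand":1},
    {"angular":[0,0,0],"linear":[0,0.4,0],"hand":1},
    {"angular":[0,0,0],"linear":[0,0.2,0],"hand":1},
    {"angular":[0,0,0],"linear":[0,0,0],"hand":1},
  ],
)

```text
clock: 6.98
eef_pos: [0.4905, 0.0122, 0.0946]
tcp_rot: [-0.475, 0.472, -0.523, 0.527]
wrist_force: [0.1, 0.3, -0.8]
finger_gap: 0.0181
```

arm_command(
  rows=[
    {"angular":[0,0,0],"linear":[0,0.3,0],"hand":1},
    {"angular":[0,0,0],"linear":[0,0.3,0],"hand":1},
    {"angular":[0,0,0],"linear":[0,0.2,0],"hand":1},
    {"angular":[0,0,0],"linear":[0,0,0],"hand":1},
  ],
)

```text
clock: 7.48
eef_pos: [0.4905, 0.0125, 0.0871]
tcp_rot: [-0.475, 0.472, -0.523, 0.527]
wrist_force: [-2.4, 2.1, 7.9]
finger_gap: 0.0182
```

```bash
python3 - <<'E'
from h import *
o=observe();R0=rot(o["tcp_rot"]);print(o["wrist_force"],"F tool",R0.inv().apply(o["wrist_force"]),"T tool",R0.inv().apply(o["wrist_torque"]),o["eef_pos"])
im=get_image("wrist");M,pp=cam(im)
# depth of shank and handle-top along column near centre
hsv=im["color"]
for u in (272,276,280,284,288):
    for v in (20,60,100,140,180,220,260,300):
        P=pts(im,[[u,v]])[0]; L=np.array([(P-cc)@cx,(P-cc)@cy,P[2]])*1000; print(u,v,hsv[v,u].tolist(),L.round(1)) if u==280 or v in(60,140,220) else 0
E
```

```text
[-2.3596  2.1495  7.9075] F tool [-1.8875 -7.9236 -2.5238] T tool [-0.4822  0.1054 -0.126 ] [0.4905 0.0125 0.0871]
272 60 [240, 238, 241] [-22.3  38.3  21.1]
272 140 [210, 209, 211] [-22.6  11.3  19.7]
272 220 [83, 151, 226] [-22.6 -16.8  27. ]
276 60 [255, 255, 255] [-21.   38.3  21.5]
276 140 [255, 255, 255] [-21.1  11.4  20.5]
276 220 [82, 150, 226] [-21.2 -17.   26.5]
280 20 [255, 255, 255] [-19.6  50.3  23.1]
280 60 [255, 255, 255] [-19.6  38.1  22.7]
280 100 [255, 255, 255] [-19.6  25.3  21.4]
280 140 [255, 255, 255] [-19.7  11.5  22. ]
280 180 [59, 60, 69] [-19.7  -1.7  28.5]
280 220 [83, 151, 227] [-19.7 -16.8  27.2]
280 260 [83, 150, 226] [-19.8 -32.9  26.2]
280 300 [95, 166, 242] [-19.8 -50.   25.9]
284 60 [253, 252, 254] [-18.3  38.2  22.1]
284 140 [255, 255, 255] [-18.2  11.5  21.2]
284 220 [85, 152, 227] [-18.3 -16.8  27.1]
288 60 [211, 210, 212] [-16.9  38.4  20.4]
288 140 [223, 222, 225] [-16.8  11.4  20.3]
288 220 [85, 152, 227] [-16.8 -16.8  27.2]
```

Contact is at the butt end. The handle top is at 26–27 mm, so the tip is about 2° high. I level it, then release.

arm_command(
  rows=[
    {"angular":[0,0,-0.02],"linear":[0,0,0],"hand":1},
    {"angular":[0,0,-0.02],"linear":[0,0,0],"hand":1},
    {"angular":[0,0,0],"linear":[0,0.1,0],"hand":1},
    {"angular":[0,0,0],"linear":[0,0,0],"hand":1},
  ],
  force=30,
)

```text
clock: 8.02
eef_pos: [0.4905, 0.0123, 0.0862]
tcp_rot: [-0.464, 0.483, -0.514, 0.536]
wrist_force: [-4.2, 1.3, 9.5]
finger_gap: 0.0182
```

```bash
python3 - <<'E'
from h import *
o=observe();R0=rot(o["tcp_rot"]);print(o["wrist_force"],"T tool",R0.inv().apply(o["wrist_torque"]),o["eef_pos"])
im=get_image("wrist")
for v in (20,60,100,140,180,220,260,300):
        P=pts(im,[[280,v]])[0]; L=np.array([(P-cc)@cx,(P-cc)@cy,P[2]])*1000; print(v,L.round(1))
E
```

```text
[-4.1773  1.2593  9.5128] T tool [-0.5315 -0.0047  0.0269] [0.4905 0.0123 0.0862]
20 [-19.7  47.2  18.8]
60 [-19.7  35.2  18.3]
100 [-19.7  22.3  18.8]
140 [-19.8   8.7  19.5]
180 [-19.8  -4.6  25.1]
220 [-19.8 -18.8  27.2]
260 [-19.8 -35.5  25.3]
300 [-19.9 -52.4  25.8]
```

arm_command(
  rows=[
    {"angular":[0,0,0],"linear":[0,0,0],"hand":0.6},
    {"angular":[0,0,0],"linear":[0,0,0],"hand":0.6},
    {"angular":[0,0,0],"linear":[0,0,0],"hand":0.6},
    {"angular":[0,0,0],"linear":[0,0,0],"hand":0.6},
    {"angular":[0,0,0.01],"linear":[0,-1,0],"hand":0.6},
    {"angular":[0,0,0.01],"linear":[0,-3,0],"hand":0.6},
    {"angular":[0,0,0.02],"linear":[0,-5,0],"hand":0.6},
    {"angular":[0,0,0],"linear":[0,-5,0],"hand":0.6},
    {"angular":[0,0,0],"linear":[0,0,0],"hand":0.6},
  ],
)

```text
clock: 9.2
eef_pos: [0.493, 0.0143, 0.2309]
tcp_rot: [-0.477, 0.47, -0.52, 0.53]
wrist_force: [0.1, 0.0, 0.4]
finger_gap: 0.0344
```

```bash
python3 - <<'E'
from h import *
o=observe();R0=rot(o["tcp_rot"]);print(o["q"],o["finger_gap"],o["wrist_force"],o["eef_pos"])
im=get_image("wrist");im2=get_image("scene");cv2.imwrite("pics/w4.png",np.hstack([cv2.resize(im["color"],(400,300)),cv2.resize(im2["color"][100:310,200:480],(400,300))]))
hsv=cv2.cvtColor(im["color"],cv2.COLOR_BGR2HSV);m=cv2.inRange(hsv,(8,130,60),(20,255,255));v,u=np.nonzero(m)
P=pts(im,np.c_[u,v]);L=np.c_[(P-cc)@cx,(P-cc)@cy,P[:,2]]*1000;k=(L[:,0]<24)&(L[:,2]<45)&(L[:,2]>0);print(k.sum(),np.percentile(L[k],[2,50,98],axis=0).round(1))
E
```

```text
[-0.1464  0.0994  1.8247 -0.0006  1.1997 -0.0431] 0.03436359170925515 [0.1466 0.0397 0.3958] [0.493  0.0143 0.2309]
2373 [[-29.7 -88.4   6.4]
 [-19.2 -41.   25.5]
 [ -9.9  -2.2  27.1]]
```

View pics/w4.png

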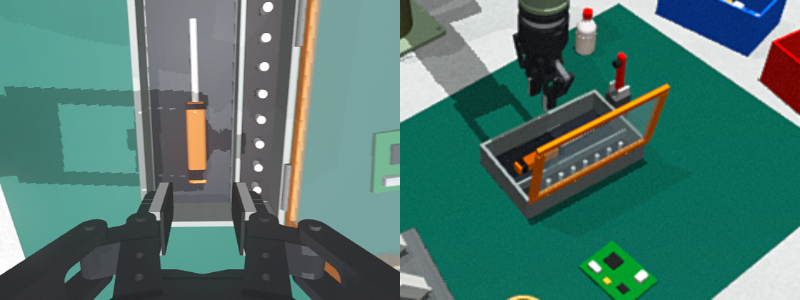

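The driver lies flat in the front compartment: its origin is at about case (-20, -45), with the handle top at 25.5–27 mm. Next, the closed fingers go over and behind the lid.

arm_command(
  rows=[
    {"angular":[0,0,0],"linear":[0,-5,0],"hand":1},
    {"angular":[0,0,0],"linear":[-0.5,-5,1],"hand":1},
    {"angular":[0,0,0],"linear":[-0.9,0,4],"hand":1},
    {"angular":[0,0,0],"linear":[-0.9,0,4],"hand":1},
    {"angular":[0,0,0],"linear":[-0.9,0,4],"hand":1},
    {"angular":[0,0,0],"linear":[-0.9,0,3.7],"hand":1},
    {"angular":[0,0,0],"linear":[0,0,0],"hand":1},
  ],
)

```text
clock: 10.18
eef_pos: [0.6602, 0.0387, 0.3219]
tcp_rot: [-0.473, 0.474, -0.525, 0.525]
wrist_force: [0.0, 0.2, -0.8]
finger_gap: -0.0001
```

```bash
cat >> h.py <<'E'
def inC(p): d=np.array(p)-cc; return np.array([d@cx,d@cy,p[2]])*1000
E
python3 - <<'E'
from h import *
o=observe();R0=rot(o["tcp_rot"]);Rl=near(ax([0,0,-1],cx),R0);print(o["q"],o["finger_gap"],"case",inC(o["eef_pos"]),(R0.inv()*Rl).as_rotvec())
E
```

```text
[-0.0717  0.3763  1.2886 -0.0011  1.4769  0.0311] -5.0986823406900866e-05 case [147.0045   0.1743 321.8526] [0.0001 0.0005 0.0011]
```

arm_command(
  rows=[
    {"angular":[0,0,0],"linear":[0,3.5,0],"hand":1},
    {"angular":[0,0,0],"linear":[0,3.4,0],"hand":1},
    {"angular":[0,0,0],"linear":[0,0,-1.6],"hand":1},
    {"angular":[0,0,0],"linear":[0,0,-1.6],"hand":1},
    {"angular":[0,0,0],"linear":[0,0,-1.7],"hand":1},
    {"angular":[0,0,0],"linear":[0,0.1,-1.7],"hand":1},
    {"angular":[0,0,0],"linear":[0,0.2,-1.8],"hand":1},
    {"angular":[0,0,0],"linear":[0,0.5,-1.5],"hand":1},
    {"angular":[0,0,0],"linear":[0,0.6,-1.5],"hand":1},
    {"angular":[0,0,0],"linear":[0,0.9,-1.4],"hand":1},
    {"angular":[0,0,0],"linear":[0,0.9,-1.3],"hand":1},
  ],
)

```text
clock: 11.55
eef_pos: [0.5178, 0.0529, 0.2232]
tcp_rot: [-0.474, 0.473, -0.524, 0.526]
wrist_force: [-0.5, -0.3, 0.3]
finger_gap: -0.0002
```

```bash
python3 - <<'E'
from h import *
o=observe();print("case",inC(o["eef_pos"]),o["wrist_force"])
E
```

```text
case [  3.882   -0.4131 223.185 ] [-0.4851 -0.3088  0.3048]
```

```bash
python3 - <<'E'
from h import *
im2=get_image("scene");cv2.imwrite("pics/s5.png",cv2.resize(im2["color"][100:310,200:480],(560,420)))
E
```

```text
(no output)
```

View pics/s5.png

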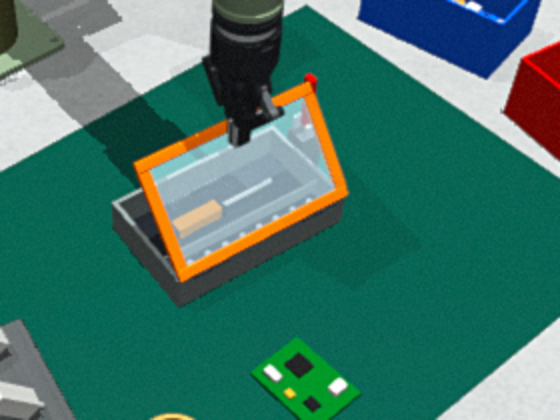

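The lid is following the fingers, about halfway down, with the tips on it near the free edge at (240,135). Continuing.

arm_command(
  rows=[
    {"angular":[0,0,0],"linear":[0,1.2,-1.1],"hand":1},
    {"angular":[0,0,0],"linear":[0,1.2,-1.1],"hand":1},
    {"angular":[0,0,0],"linear":[0,1.4,-0.8],"hand":1},
    {"angular":[0,0,0],"linear":[0,1.5,-0.7],"hand":1},
    {"angular":[0,0,0],"linear":[0,1.2,-0.4],"hand":1},
    {"angular":[0,0,0],"linear":[0,1.3,-0.3],"hand":1},
    {"angular":[0,0,0],"linear":[0,0.6,0],"hand":1},
    {"angular":[0,0,0],"linear":[0,0.6,0],"hand":1},
    {"angular":[0,0,0],"linear":[0,0,0],"hand":1},
  ],
)

```text
clock: 12.72
eef_pos: [0.4766, 0.0572, 0.1337]
tcp_rot: [-0.475, 0.473, -0.523, 0.527]
wrist_force: [0.3, 1.2, 0.5]
finger_gap: 0.0001
```

arm_command(
  rows=[
    {"angular":[0,0,0],"linear":[0,0.3,0],"hand":1},
    {"angular":[0,0,0],"linear":[0,0.2,0],"hand":1},
    {"angular":[0,0,0],"linear":[0,0,0],"hand":1},
  ],
)

```text
clock: 13.1
eef_pos: [0.4773, 0.0572, 0.131]
tcp_rot: [-0.475, 0.472, -0.523, 0.527]
wrist_force: [-4.6, 0.3, 12.7]
finger_gap: 0.0001
```

The lid presses at 12.7 N with the tips at about 58 mm, so it is shut. Now over and behind the red arm.

arm_command(
  rows=[
    {"angular":[0,0,0],"linear":[0,-3,0],"hand":1},
    {"angular":[0,0,0],"linear":[0,-5,0],"hand":1},
    {"angular":[0,0,0],"linear":[0,-5,0.7],"hand":1},
    {"angular":[0,0,0],"linear":[-4,-0.5,0],"hand":1},
    {"angular":[0,0,0],"linear":[-4,0,0],"hand":1},
    {"angular":[0,0,0],"linear":[-4,0,0],"hand":1},
    {"angular":[0,0,0],"linear":[-4,0,0],"hand":1},
    {"angular":[0,0,0],"linear":[-4,0,0],"hand":1},
    {"angular":[0,0,0],"linear":[0,0,0],"hand":1},
  ],
)

```text
clock: 14.22
eef_pos: [0.5034, 0.258, 0.2639]
tcp_rot: [-0.476, 0.473, -0.522, 0.526]
wrist_force: [-0.4, -0.8, 0.9]
finger_gap: -0.0004
```

```bash
python3 - <<'E'
from h import *
o=observe();R0=rot(o["tcp_rot"]);Rl=near(ax([0,0,-1],cx),R0);print(o["q"],"case",inC(o["eef_pos"]),(R0.inv()*Rl).as_rotvec())
im=get_image("scene")
hsv=cv2.cvtColor(im["color"],cv2.COLOR_BGR2HSV);m=cv2.inRange(hsv,(0,170,80),(6,255,255));v,u=np.nonzero(m)
P=pts(im,np.c_[u,v]);L=np.array([inC(p) for p in P]);k=(abs(L[:,0]+30)<25)&(abs(L[:,1]-143)<60)&(L[:,2]>60);L=L[k]
print(k.sum(),np.percentile(L,[3,50,97],axis=0).round(1), "high",L[L[:,2]>135].mean(0))
m=cv2.inRange(hsv,(8,150,60),(20,255,255));v,u=np.nonzero(m);P=pts(im,np.c_[u,v]);L=np.array([inC(p) for p in P])
k=(abs(L[:,0])<90)&(abs(L[:,1])<135)&(L[:,2]>45)&(L[:,2]<250);L=L[k]
for lo,hi in((-80,-60),(-60,0),(0,50),(55,80)):
    s=L[(L[:,0]>lo)&(L[:,0]<hi)]; print("lid frame z at x",lo,len(s),np.percentile(s[:,2],[10,50,90]).round(1) if len(s) else "")
E
```

```text
[ 0.3219  0.2197  1.6112 -0.003   1.3049  0.4222] case [-31.626  202.1831 263.9025] [-0.0064  0.0037  0.0003]
118 [[-34.9 130.3  84.6]
 [-23.9 133.8 122.4]
 [-19.7 140.1 159.4]] high [-25.9566 133.7388 151.5205]
lid frame z at x -80 372 [54.  56.7 59.2]
lid frame z at x -60 249 [53.7 57.1 59.4]
lid frame z at x 0 199 [53.4 56.8 59.4]
lid frame z at x 55 539 [53.4 56.7 59.4]
```

Lid frame points are at 54–59 mm all across, so it is shut. The red arm is near upright, at y≈134. Pushing it over.

arm_command(
  rows=[
    {"angular":[0,0,0],"linear":[0,2.3,0.1],"hand":1},
    {"angular":[0,0,0],"linear":[0,2.3,0],"hand":1},
    {"angular":[0,0,0],"linear":[1.7,0,0],"hand":1},
    {"angular":[0,0,0],"linear":[1.7,0,0],"hand":1},
    {"angular":[0,0,0],"linear":[1.7,0,0],"hand":1},
    {"angular":[0,0,0],"linear":[0.9,0.1,0],"hand":1},
    {"angular":[0,0,0],"linear":[0.9,0.2,0],"hand":1},
    {"angular":[0,0,0],"linear":[0.9,0.4,0],"hand":1},
    {"angular":[0,0,0],"linear":[1.0,0.5,0],"hand":1},
    {"angular":[0,0,0],"linear":[0.8,0.7,0],"hand":1},
    {"angular":[0,0,0],"linear":[0.7,0.7,0],"hand":1},
    {"angular":[0,0,0],"linear":[0.6,0.9,0],"hand":1},
    {"angular":[0,0,0],"linear":[0.5,0.9,0],"hand":1},
    {"angular":[0,0,0],"linear":[0.3,1.0,0],"hand":1},
    {"angular":[0,0,0],"linear":[0.2,0.9,0],"hand":1},
    {"angular":[0,0,0],"linear":[0,0.1,0],"hand":1},
    {"angular":[0,0,0],"linear":[0,0,0],"hand":1},
  ],
)

```text
clock: 16.4
eef_pos: [0.4925, 0.1372, 0.1537]
tcp_rot: [-0.474, 0.473, -0.523, 0.527]
wrist_force: [0.0, 0.7, -0.6]
finger_gap: 0.0001
```

```bash
python3 - <<'E'
from h import *
o=observe();print("case",inC(o["eef_pos"]),o["wrist_force"])
E
```

```text
case [-30.0118  80.8198 153.6596] [ 0.0291  0.7253 -0.6074]
```

Tips are at 80.7 mm, right at the nominal level. I press gently until contact.

arm_command(
  rows=[
    {"angular":[0,0,0],"linear":[0,0.2,0],"hand":1},
    {"angular":[0,0,0],"linear":[0,0.2,0],"hand":1},
    {"angular":[0,0,0],"linear":[0,0,0],"hand":1},
  ],
)

```text
clock: 16.77
eef_pos: [0.4932, 0.1372, 0.1524]
tcp_rot: [-0.475, 0.473, -0.523, 0.527]
wrist_force: [-6.5, -1.3, 15.1]
finger_gap: 0.0001
```

Firm stop at 15 N with the tips at 79.4 mm. Backing away and checking.

arm_command(
  rows=[
    {"angular":[0,0,0],"linear":[0,-3,0],"hand":1},
    {"angular":[0,0,0],"linear":[0,-5,0],"hand":1},
    {"angular":[0,0,0],"linear":[0,-5,0],"hand":1},
    {"angular":[0,0,0],"linear":[0,-2,-5],"hand":1},
    {"angular":[0,0,0],"linear":[0,0,-5],"hand":1},
    {"angular":[0,0,0],"linear":[0,0,0],"hand":1},
  ],
)

```text
clock: 17.52
eef_pos: [0.3892, 0.1479, 0.2988]
tcp_rot: [-0.475, 0.473, -0.523, 0.526]
wrist_force: [1.2, -0.8, 0.0]
finger_gap: 0.0
```

```bash
python3 - <<'E'
from h import *
import pickle
im=get_image("scene");t=get_image("top")
hsv=cv2.cvtColor(im["color"],cv2.COLOR_BGR2HSV);m=cv2.inRange(hsv,(0,170,80),(6,255,255));v,u=np.nonzero(m)
P=pts(im,np.c_[u,v]);L=np.array([inC(p) for p in P]);k=(abs(L[:,0]+30)<25)&(L[:,1]>40)&(L[:,1]<170)&(L[:,2]>50)&(L[:,2]<200);L=L[k]
print("clamp",k.sum(),np.percentile(L,[3,50,97],axis=0).round(1));
top=L[L[:,2]>np.percentile(L[:,2],50)];print("slope z/y",np.polyfit(top[:,1],top[:,2],1))
m=cv2.inRange(hsv,(8,150,60),(20,255,255));v,u=np.nonzero(m);P=pts(im,np.c_[u,v]);L=np.array([inC(p) for p in P])
k=(abs(L[:,0])<90)&(abs(L[:,1])<135)&(L[:,2]>45)&(L[:,2]<250);L=L[k]
for lo,hi in((-80,-60),(55,80)):
    s=L[(L[:,0]>lo)&(L[:,0]<hi)]; print("lid z at x",lo,len(s),np.percentile(s[:,2],[10,50,90]).round(1))
# untouched things: pixel change vs the first scene picture
old=pickle.load(open("scene0.pkl","rb"))
for nme,(u0,v0,u1,v1) in dict(board=(325,265,380,315),tape=(260,300,310,350),flux=(318,103,342,140),blue=(150,280,225,315)).items():
    d=np.abs(im["color"][v0:v1,u0:u1].astype(int)-old["color"][v0:v1,u0:u1]).max(2);print(nme,"changed px",(d>60).sum(),"of",d.size)
cv2.imwrite("pics/f.png",np.hstack([cv2.resize(im["color"],(400,300)),cv2.resize(im["color"][100:310,200:480],(400,300))]))
o=observe();print(o["wrist_force"],o["clock"])
E
```

```text
clamp 162 [[-35.8  56.1  72.5]
 [-26.6  93.3  77.9]
 [-20.6 131.1  82.6]]
slope z/y [-0.0055 80.2104]
lid z at x -80 370 [54.4 56.7 59.4]
lid z at x 55 549 [53.9 56.8 59.5]
board changed px 0 of 2750
tape changed px 0 of 2500
flux changed px 0 of 888
blue changed px 2 of 2625
[0.3981 0.3722 0.1693] 17.625
```

View pics/f.png

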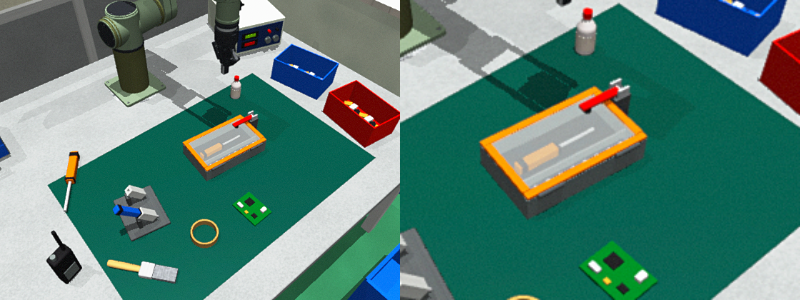

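The picture shows the driver under the shut lid at (540,158), the red arm level over it at (600,100), and everything else in its place.

```bash
python3 -c "
from workcell import *
print(job_done())"
```

```text
the job is handed in; nothing more can be done
None
```

The job is done and handed in at 17.6 s on the robot's clock. The orange driver lies flat in the front compartment, the lid is shut and the red arm is down over it.

- **Driver:** I pulled it from the stand and lowered it until it touched. The butt touched first with the tip about 2° high, so I levelled it before letting go. Afterwards the handle top was 25.5–27 mm up, against 26 mm when lying flat.
- **Lid:** I pushed it down with closed fingers to a firm stop of 12.7 N. Its frame measured 54–59 mm at both the hinge and free-edge sides, against 58.5 mm for the top when shut.
- **Red arm:** I swung it down after the lid, to a firm stop of 15 N. Its top is level at about 80 mm, with a slope of -0.006.
- **Other things:** the circuit board, tape roll and flux bottle areas show no changed pixels from the first picture. The blue driver area shows 2 changed pixels out of 2,625. The robot is clear of everything.

No final check failed. The stand sits about 6 mm off where I first worked it out from its base plate, so I corrected for that before the grasp.

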